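# Screw the dosing head on until its spout is over the cup

## Task

Pick up the teal dosing head from its rubber pad, let its three pins drop into the slots of the collar on the dosing base, then press it gently down against the sprung seal and screw it clockwise until its spout stands over the middle of the white cup. Leave it held by its thread and let go; do not force it, do not screw it past the cup, and leave the other things on the bench where they are.

Things in the scene. Friction and masses are not known exactly. Their poses are not given: they have to be found in the camera images.
- head_grip (a point): Centre of the grip block of the loose teal dosing head, on its axis, 68 mm above its underside; x along its spout, z up. The block has flat sides: 46 mm long (along the spout), 24 mm thick, from 45 to 81 mm above the underside, white line on top. Below it is a round teal body, 60 mm diameter, from 19 to 45 mm; below that a white stub, 36 mm diameter, 0 to 19 mm.
- head: The dosing head (81 mm high, about 0.25 kg): origin at the centre of its underside, axes as head_grip. Three round steel pins of 6 mm diameter stick out of the stub, axes 6 mm above the underside, tips 28.5 mm from the head's axis: one right under the spout, the others 120 degrees to either side. It starts standing on a fixed black rubber pad, 8 mm high, 90 mm across.
- spout_tip (a point): Outlet of the head's spout: 85 mm along x from the head's axis, 20 mm above its underside, 48 mm below head_grip; axes as head_grip. The spout is a white tube of 9 mm diameter.
- collar (a point): Centre of the collar's mouth on top of the dosing base, 75 mm above the bench; z up, x to the red index line on the rim. With the pins on top of the steel ring head_grip is 65 mm above this point; when they drop into the slots it comes to about 60 mm, where the stub meets the seal; pressed to 54 mm or lower the pins are below the ring and the head can be screwed clockwise (from above).
- station: Dosing base: fixed white round housing, 84 mm diameter, grey foot 108 mm; origin on the bench on the collar's axis, axes as collar. In the mouth, flush, lies a dark steel ring (40 mm opening) with three 13 mm slots for the pins, 120 degrees apart. The slot for the pin under the spout is near the red line, but up to 0.4 rad to either side, unmeasured; a pin enters within 0.10 rad.
- seal: Black rubber seal plunger on the collar's axis, 14 mm diameter; origin at its top, 8 mm below the mouth at rest. It pushes the head up with 5 N at first touch plus 0.9 N per mm, travel 14 mm, so pressing to the thread takes 10 to 15 N. The base is delicate: keep the head's force on it well under 45 N. With head_grip below 49 mm above the mouth the head's body strikes the rim.
- thread (a point): Middle of the thread on the collar's axis, 8 mm below the mouth; axes as collar. Three ledges under the ring slope down clockwise: the seal holds the screwed head up against them, head_grip 55 mm above the mouth just after a slot, sinking 1.9 mm per rad to 52 mm. No stop: about 1.7 rad after the slots the pins come to the next slots and the head springs up. Friction holds it where it is left.
- cup_mouth (a point): Centre of the mouth of the white cup (42 mm outside diameter, mouth 58 mm above the bench), fixed on an aluminium arm 85 mm from the collar's axis, 0.95 to 1.2 rad clockwise (from above) from the red line; x points away from the collar.
- amber_c (a point): bystander: amber bottle with blue cap, 72 mm diameter, 150 mm high; point 75 mm up
- vial_c (a point): bystander: white jar with red cap, 44 mm diameter, 70 mm high; point 35 mm up
- tips_c (a point): bystander: blue pipette-tip box, 120 x 80 x 55 mm; point 27 mm up
Mind the look-alikes: they are no part of the job. Leave any green look-alike of the part that bears cup_mouth alone. What is shaped like the head but yellow is not meant.

How it is judged:
By the outcome, as a careful person would: the job done as asked, in the order asked, and still so for the second after the job is handed in, with the robot touching nothing.
It also fails if it takes over 54 s, if anything falls off the work surface, if the arm or the gripper's body presses on something with over 40 N, if the wrist force passes 120 N, or if a joint passes its speed limit or range.

## Robot

A 6-joint arm with a two-finger parallel gripper is mounted at the origin on the work surface. World frame = base frame: x ahead of the robot, y to its left, z up, the work surface at z = 0. Lengths are in m, angles in rad, forces in N, time in s.
With the tool pointing down it reaches from about 0.35 to 0.8 m from the base axis. Payload 7.3 kg.
Tool frame: the origin (TCP) lies at the very end of the fingers, on their centre line; the grasp point (between the pads) lies 19 mm behind it; z points along the fingers, x is the direction in which the jaws open and shut, and the axes are right-handed (so a half turn about z gives the same grasp; the last joint's range is limited). The gripper opens to 85 mm and grips with 20 to 120 N. Pads are 22 mm wide; open, the fingers measure 114 mm over their backs; the gripper's body (76 mm by 85 mm) begins 54 mm behind the grasp point. The pads swing forward as they close: fully open they stand 13 mm farther back than shut.
Start: joints at [1.141, 0.342, 1.524, -0, 1.275, -0.146], TCP at [0.147, 0.504, 0.231] pointing down, gripper open.
Joint ranges: [-2.53, 2.53], [-0.77, 2.02], [0.04, 2.7], [-1, 4.14], [0.28, 2.66], [-3.11, 3.11]. Speed limits (rad/s): [2.57, 2.57, 3.14, 3.14, 3.14, 3.14].

## Interface

Orientations are given as a unit quaternion [w, x, y, z].
In Python, from rig import state, vision, bot, models gives the robot as it stands.
- The arm moves only by the tool send_rows, never from a script. Its argument "series" is a list of rows, each an object of numbers: "rx", "ry", "rz": the turn, a rotation vector about the tool's x, y, z in degrees; "x", "y", "z": the shift along the tool's x, y, z in m; "grip": the opening, from -1 (shut) to 1 (fully open), so that 0 is half open. A call has exactly 8 rows; each row shifts and turns the commanded pose from where the row before left it, along the tool's axes as they then stand; what a row does not reach is not made up. A row lasts 1/12 s, in which the tool goes at most 41.7 mm and 7.16 degrees, less where a joint would pass 70% of its speed; a pose out of reach is approached as far as the arm can. A call is refused whole if a number of a shift passes 0.0417 or a number of a turn 7.16, either way. A call with a gripper value outside its range is refused whole. The fingers move at their own pace and stop on an object; the grip force is fixed at half the most. Time passes only in rows, so rows that do not move let the fingers close, or fill a call up. It gives the time, the measured TCP pose, the force and the opening at its end, in the units of the state.
- state(): the state, without advancing time (a new reading comes with each control period).
- vision.get_image(name): name is "scene" or "top" or "wrist"; returns a dict with "color" (420x560x3 uint8, blue, green, red), "vfov" (degrees; the focal length in pixels is half the picture's height over the tangent of half this angle, whatever the lens; pixels are square), "cx", "cy" (the principal point, pixels), "rvec" (rotation vector, rad) and "tvec" (3), from world to camera coordinates, as OpenCV has them; the wrist camera has in their place "tool_from_camera" (4x4, takes a point from camera to tool coordinates, whose origin is the TCP and whose axes are the tool frame's). Camera axes: x right, y down, z forward; pixel columns grow to the right and rows downward; lengths in m; the calibration is good to about 2 mm. The wrist camera is an equidistant fisheye: a pixel r from the principal point sees the ray r / f radians off the axis. A picture is of the moment at which its call begins: read the wrist's pose just before it. There is no depth.
- bot.finish_job(): hands the job in, once; it reports no verdict.
Trained networks look in the newest picture that a camera, given by its name, has taken for a name from the list of things; names that differ only in an ending like _2 or _b are one class to them, and where a whole thing is asked for, a point or a joint stands for the part that bears it (a point fixed in the world has none). Each returns a list of dicts, best first, with "confidence" (0 to 1); they miss things now and then, are a little off and sometimes report something else, mostly with a low value. They report only what shows in the picture. A call takes as long as a camera call. They do not tell look-alikes from the thing itself.
- models.look_for(camera, thing): "position" ([x, y, z] in m, in the coordinates of the camera as it stood for that picture, good to about 4 mm: the middle of the surface that is visible of it).
The state is a dict: "clock": time; "joint_positions": joint angles; "joint_velocities": joint speeds; "joint_torque": joint torques, N m; "position": TCP position; "tcp_rot": TCP orientation; "ft_force": force on the tool from outside, world axes, zero at the start; "moment": the same for the moment, N m; "grip_width": finger opening in m.
Only numpy, scipy, OpenCV 4.12 (cv2) and the standard library are available. Lean on these libraries where they do the work, as an engineer would, in place of code of your own. Each camera call takes 0.05 s, during which the arm holds its last target. There are 200 camera calls.

## Working session

There is one attempt and no reset: what is moved stays moved. The work goes in short steps, Python scripts to look and compute and a tool call to move; the robot and the scene stay as the last step left them, time stands still between calls to the robot, and variables do not carry over. Pictures are saved under pics/ and viewed, about 8 in all and at most 12, crops included, and the job is handed in when it is done.

Besides the shell and the picture viewer there is one more tool, called after "Call:" as name([rows], argument=value, ...), one row to a line, values as JSON. send_rows: Moves the arm, as the interface text tells. Its arguments: {"type":"object","properties":{"series":{"type":"array","items":{"type":"object","properties":{"rx":{"type":"number"},"ry":{"type":"number"},"rz":{"type":"number"},"x":{"type":"number"},"y":{"type":"number"},"z":{"type":"number"},"grip":{"type":"number"}}}}},"required":["series"]}

```bash
mkdir -p pics; ls
cat > h.py <<'E'
import numpy as np, cv2
from rig import state, vision, bot, models
from scipy.spatial.transform import Rotation as R
def T(q,p):
    M=np.eye(4);M[:3,:3]=R.from_quat([q[1],q[2],q[3],q[0]]).as_matrix();M[:3,3]=p;return M
def cam(name):
    s=state();im=vision.get_image(name)
    if name=='wrist': W=T(s['tcp_rot'],s['position'])@np.array(im['tool_from_camera'])
    else:
        E=np.eye(4);E[:3,:3]=cv2.Rodrigues(np.array(im['rvec'],float))[0];E[:3,3]=np.ravel(im['tvec']);W=np.linalg.inv(E)
    return im,W
def f(im): return 210/np.tan(np.radians(im['vfov'])/2)
def ray(im,W,u,v,z,fish=False):
    d=np.array([u-im['cx'],v-im['cy']])/f(im)
    if fish:
        r=np.hypot(*d);d3=np.r_[d/max(r,1e-9)*np.sin(r),np.cos(r)]
    else: d3=np.r_[d,1]
    d3=W[:3,:3]@d3;o=W[:3,3];return o+d3*(z-o[2])/d3[2]
def proj(im,W,p,fish=False):
    c=np.linalg.inv(W)@np.r_[p,1];c=c[:3]
    if fish:
        r=np.arctan2(np.hypot(c[0],c[1]),c[2]);d=c[:2]/np.hypot(c[0],c[1])*r
    else: d=c[:2]/c[2]
    return d*f(im)+[im['cx'],im['cy']]
E
python3 - <<'E'
from h import *
for n in ['scene','top']:
    im,W=cam(n);cv2.imwrite(f'pics/{n}0.png',im['color'])
    print(n,W[:3,3].round(3),im['vfov'])
    for t in ['head_grip','head','spout_tip','collar','station','cup_mouth','amber_c','vial_c','tips_c']:
        for d in models.look_for(n,t)[:3]:
            p=(W@np.r_[d['position'],1])[:3];print(t,round(d['confidence'],2),p.round(3),proj(im,W,p).round())
print(state())
E
```

```text
pics
scene [ 1.007 -0.712  0.642] 55.85088597195156
head_grip 0.94 [ 0.477 -0.008  0.045] [264. 217.]
head_grip 0.85 [0.569 0.137 0.051] [320. 200.]
head 0.96 [0.574 0.139 0.052] [322. 200.]
head 0.78 [ 0.473 -0.006  0.044] [263. 216.]
head 0.73 [ 0.54  -0.192  0.057] [239. 259.]
spout_tip 0.66 [0.571 0.134 0.048] [321. 202.]
spout_tip 0.65 [ 0.472 -0.009  0.044] [262. 217.]
station 0.56 [ 0.543 -0.189  0.058] [241. 258.]
cup_mouth 0.89 [ 0.606 -0.237  0.032] [251. 290.]
cup_mouth 0.81 [ 0.411 -0.169  0.033] [205. 243.]
vial_c 0.54 [0.516 0.366 0.039] [340. 168.]
tips_c 0.75 [ 0.563 -0.44   0.057] [164. 338.]
top [ 0.328 -0.047  1.188] 52.12417931635237
head_grip 0.85 [0.456 0.009 0.044] [258. 252.]
head_grip 0.65 [0.563 0.146 0.054] [210. 209.]
head 0.94 [0.561 0.143 0.056] [211. 209.]
head 0.79 [0.454 0.006 0.044] [259. 252.]
spout_tip 0.96 [0.455 0.007 0.045] [259. 252.]
spout_tip 0.7 [0.561 0.148 0.059] [209. 209.]
collar 0.78 [ 0.529 -0.173  0.069] [328. 227.]
station 0.91 [ 0.528 -0.176  0.069] [329. 228.]
cup_mouth 0.82 [ 0.394 -0.154  0.008] [317. 280.]
cup_mouth 0.67 [ 0.6   -0.228  0.017] [346. 207.]
amber_c 0.62 [ 0.718 -0.014  0.103] [273. 152.]
vial_c 0.89 [0.501 0.37  0.074] [122. 224.]
{'clock': 1.0, 'joint_positions': array([ 1.14101178e+00,  3.42026463e-01,  1.52410430e+00, -8.91119993e-06,
        1.27537384e+00, -1.46010043e-01]), 'joint_velocities': array([-0.0008324 ,  0.00160152,  0.00259131, -0.00030329, -0.00021759,
        0.00155163]), 'joint_torque': array([ 1.82331758e-03, -4.33568466e+01, -2.46283525e+01,  2.45588382e-05,
        1.97968234e-04,  3.67570635e-06]), 'position': array([0.14698671, 0.50402937, 0.23130626]), 'tcp_rot': array([-1.72649890e-05,  7.99993339e-01,  6.00008879e-01,  4.07239578e-05]), 'ft_force': array([-0.46118366,  0.26734194,  0.23819673]), 'moment': array([-0.01177634,  0.00093641,  0.00964075]), 'grip_width': 0.08506628122943748}
```

Run:
```python
import cv2
a=cv2.imread('pics/top0.png')[180:300,185:365]
cv2.imwrite('pics/t1.png',cv2.resize(a,None,fx=4.4,fy=4.4,interpolation=cv2.INTER_CUBIC))
```

```text
(no output)
```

View pics/t1.png

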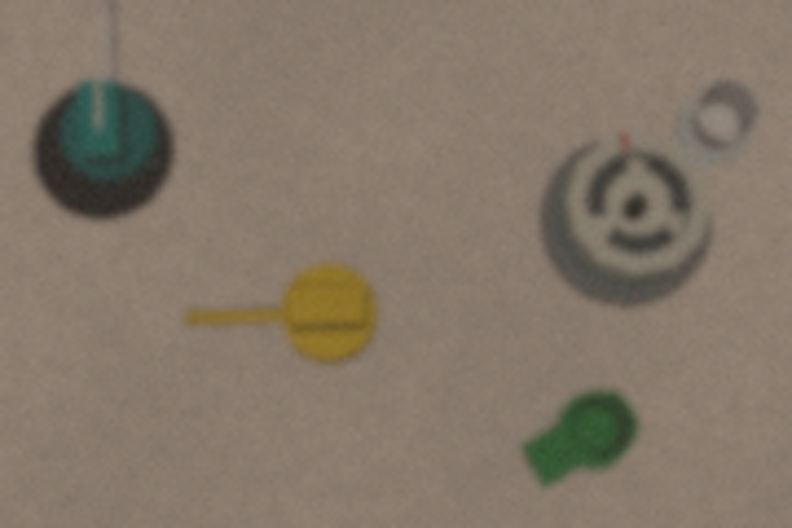

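View pics/scene0.png

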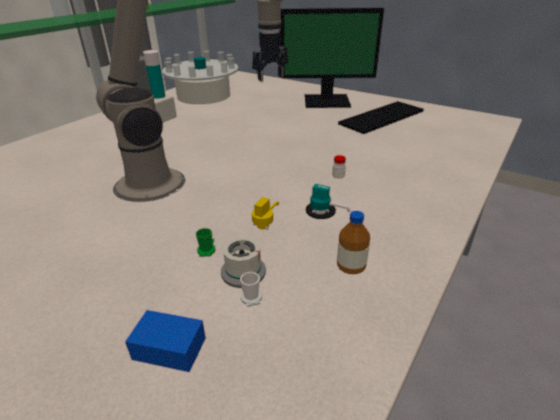

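The teal head stands on the black pad at top-picture (209,209), with its spout pointing up the picture (+x). The yellow one at (259,252) is the decoy. The white cup is at (350,207), and the green one at (317,280) is its look-alike. I'll go closer with the wrist camera.

Run:
```python
from h import *
im,W=cam('wrist');print(np.array(im['tool_from_camera']).round(3),im['vfov'],W.round(3))
im,W=cam('top')
g=lambda c:(c[0]/4.4+185,c[1]/4.4+180)
for n,c,z in [('headtop',(104,122),.089),('body',(108,132),.053),('pad',(104,150),.008),('spoutline',(112,10),.03),('collar',(634,207),.075),('red',(625,140),.075),('cup',(727,118),.058),('green',(600,428),.058)]:
    print(n,ray(im,W,*g(c),z).round(4))
s=state();D=np.array([.53,.14,.25])-s['position'];print(T(s['tcp_rot'],s['position'])[:3,:3].T@D)
```

```text
[[ 1.    -0.001 -0.001  0.   ]
 [ 0.001  0.957  0.289 -0.074]
 [ 0.001 -0.289  0.957 -0.143]
 [ 0.     0.     0.     1.   ]] 65.70646984690485 [[ 0.281  0.919  0.277  0.076]
 [ 0.96  -0.269 -0.082  0.525]
 [-0.001  0.289 -0.957  0.374]
 [ 0.     0.     0.     1.   ]]
headtop [0.5573 0.1439 0.089 ]
body [0.5587 0.147  0.053 ]
pad [0.556  0.1561 0.008 ]
spoutline [0.6425 0.1563 0.03  ]
collar [ 0.5292 -0.1748  0.075 ]
red [ 0.5698 -0.1677  0.075 ]
cup [ 0.5914 -0.2315  0.058 ]
green [ 0.3985 -0.1618  0.058 ]
[-0.24218706  0.46962958 -0.01869706]
```

Call:
send_rows([
  {"x": -0.0173,"y": 0.0335},
  {"x": -0.0173,"y": 0.0335},
  {"x": -0.0173,"y": 0.0335},
  {"x": -0.0173,"y": 0.0335},
  {"x": -0.0173,"y": 0.0335},
  {"x": -0.0173,"y": 0.0335},
  {"x": -0.0173,"y": 0.0335},
  {"x": -0.0173,"y": 0.0335},
])

```text
schema error: expected keys rx, ry, rz, x, y, z, grip
```

Call:
send_rows([
  {"x": -0.0173,"y": 0.0335},
  {"x": -0.0173,"y": 0.0335},
  {"x": -0.0173,"y": 0.0335},
  {"x": -0.0173,"y": 0.0335},
  {"x": -0.0173,"y": 0.0335},
  {"x": -0.0173,"y": 0.0335},
  {"rz": -7},
  {"rz": -7},
])

```text
schema error: expected keys rx, ry, rz, x, y, z, grip
```

Run:
```python
from h import *
im,W=cam('wrist');s=state();print(s['position'],R.from_quat(np.roll(s['tcp_rot'],-1)).as_matrix().round(3),s['joint_positions'].round(2),s['clock'])
a=im['color'].copy()
for t in ['head_grip','head','spout_tip']:
    for d in models.look_for('wrist',t)[:2]:
        p=(W@np.r_[d['position'],1])[:3];print(t,round(d['confidence'],2),p.round(4),proj(im,W,p,True).round())
cv2.imwrite('pics/w1.png',cv2.resize(a,(800,600)))
np.savez('w1',W=W,**{k:im[k] for k in im})
```

```text
[0.14699246 0.50402329 0.2313376 ] [[ 0.28  0.96  0.  ]
 [ 0.96 -0.28  0.  ]
 [ 0.    0.   -1.  ]] [ 1.14  0.34  1.52 -0.    1.28 -0.15] 1.15
spout_tip 0.59 [0.4457 0.0892 0.0354] [105. 411.]
```

View pics/w1.png

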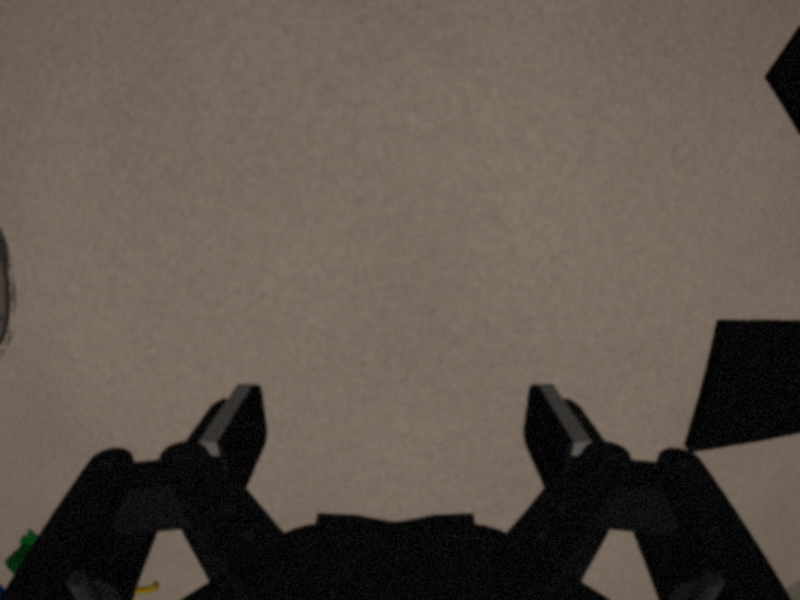

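Call:
send_rows([
  {"x": -0.0143,"y": 0.0363,"z": -0.0013,"rx": 0,"ry": 0,"rz": 0,"grip": 1},
  {"x": -0.0143,"y": 0.0363,"z": -0.0013,"rx": 0,"ry": 0,"rz": 0,"grip": 1},
  {"x": -0.0143,"y": 0.0363,"z": -0.0013,"rx": 0,"ry": 0,"rz": 0,"grip": 1},
  {"x": -0.0143,"y": 0.0363,"z": -0.0013,"rx": 0,"ry": 0,"rz": 0,"grip": 1},
  {"x": -0.0143,"y": 0.0363,"z": -0.0013,"rx": 0,"ry": 0,"rz": 0,"grip": 1},
  {"x": -0.0143,"y": 0.0363,"z": -0.0013,"rx": 0,"ry": 0,"rz": 0,"grip": 1},
  {"x": -0.0143,"y": 0.0363,"z": -0.0013,"rx": 0,"ry": 0,"rz": 0,"grip": 1},
  {"x": -0.0143,"y": 0.0363,"z": -0.0013,"rx": 0,"ry": 0,"rz": 0,"grip": 1},
])

```text
clock: 1.97
position: [0.395, 0.3114, 0.242]
tcp_rot: [-0.0, 0.8, 0.6, 0.0]
ft_force: [0.7, 0.8, 0.6]
grip_width: 0.0856
```

Call:
send_rows([
  {"x": -0.0143,"y": 0.0363,"z": -0.0013,"rx": 0,"ry": 0,"rz": 0,"grip": 1},
  {"x": -0.0143,"y": 0.0363,"z": -0.0013,"rx": 0,"ry": 0,"rz": 0,"grip": 1},
  {"x": -0.0143,"y": 0.0363,"z": -0.0013,"rx": 0,"ry": 0,"rz": 0,"grip": 1},
  {"x": -0.0143,"y": 0.0363,"z": -0.0013,"rx": 0,"ry": 0,"rz": 0,"grip": 1},
  {"x": -0.0143,"y": 0.0363,"z": -0.0013,"rx": 0,"ry": 0,"rz": 0,"grip": 1},
  {"x": -0.0143,"y": 0.0363,"z": -0.0013,"rx": 0,"ry": 0,"rz": 0,"grip": 1},
  {"x": -0.0143,"y": 0.0363,"z": -0.0013,"rx": 0,"ry": 0,"rz": -7,"grip": 1},
  {"x": 0,"y": 0,"z": 0,"rx": 0,"ry": 0,"rz": -7,"grip": 1},
])

```text
clock: 2.63
position: [0.6142, 0.1403, 0.2497]
tcp_rot: [0.001, 0.721, 0.693, -0.0]
ft_force: [-1.8, -0.2, -1.9]
grip_width: 0.0853
```

Call:
send_rows([
  {"x": 0,"y": 0,"z": 0,"rx": 0,"ry": 0,"rz": -7,"grip": 1},
  {"x": 0,"y": 0,"z": 0,"rx": 0,"ry": 0,"rz": 0,"grip": 1},
  {"x": 0,"y": 0,"z": 0,"rx": 0,"ry": 0,"rz": 0,"grip": 1},
  {"x": 0,"y": 0,"z": 0,"rx": 0,"ry": 0,"rz": 0,"grip": 1},
  {"x": 0,"y": 0,"z": 0,"rx": 0,"ry": 0,"rz": 0,"grip": 1},
  {"x": 0,"y": 0,"z": 0,"rx": 0,"ry": 0,"rz": 0,"grip": 1},
  {"x": 0,"y": 0,"z": 0,"rx": 0,"ry": 0,"rz": 0,"grip": 1},
  {"x": 0,"y": 0,"z": 0,"rx": 0,"ry": 0,"rz": 0,"grip": 1},
])

```text
clock: 3.3
position: [0.6095, 0.1459, 0.251]
tcp_rot: [0.0, 0.677, 0.736, 0.0]
ft_force: [0.0, 0.9, -0.1]
grip_width: 0.0851
```

```bash
cat > look.py <<'E'
import sys
from h import *
n=sys.argv[1]
im,W=cam('wrist');s=state();M=T(s['tcp_rot'],s['position']);print(s['position'].round(4),'yaw',np.degrees(np.arctan2(M[1,0],M[0,0])).round(2),'zax',M[:3,2].round(4),s['joint_positions'].round(2),s['clock'],s['ft_force'].round(1),s['grip_width'])
for t in sys.argv[2:]:
    for d in models.look_for('wrist',t)[:2]:
        p=(W@np.r_[d['position'],1])[:3];print(t,round(d['confidence'],2),p.round(4),proj(im,W,p,True).round())
cv2.imwrite(f'pics/{n}.png',cv2.resize(im['color'],(800,600),interpolation=cv2.INTER_CUBIC))
np.savez(n,W=W,**{k:im[k] for k in im})
E
python3 look.py w2 head_grip head spout_tip
```

```text
[0.6096 0.1458 0.2509] yaw 94.73 zax [ 2.e-04  1.e-04 -1.e+00] [ 0.11  0.52  1.18  0.    1.43 -1.54] 3.35 [ 0.3  0.7 -0.7] 0.08557104759820845
head_grip 0.65 [0.5603 0.1498 0.0514] [283. 144.]
head_grip 0.61 [0.4578 0.0184 0.0471] [170.  45.]
head 0.89 [0.4632 0.0157 0.0466] [168.  50.]
spout_tip 0.98 [0.4577 0.023  0.0419] [175.  46.]
spout_tip 0.66 [0.5605 0.1552 0.0539] [289. 145.]
```

View pics/w2.png

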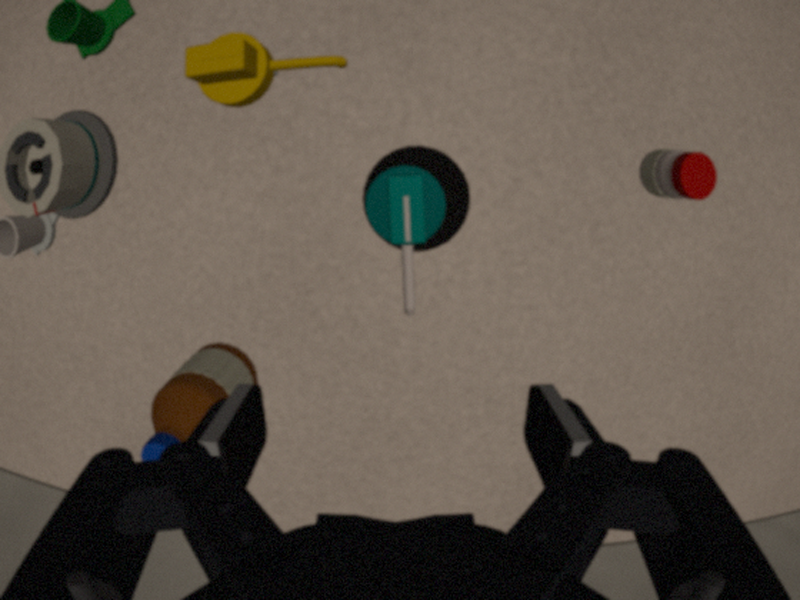

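The teal head's body is centred near (406,207) and its spout runs down to (409,311). The block's top face spans rows 195–243. The yellow look-alike at (230,65) and the green cup at (75,22) are to be left alone.

Run:
```python
from h import *
z=np.load('w2.npz');im=dict(z);W=im['W']
P=lambda u,v,h:ray(im,W,u*.7,v*.7,h,True)
b=P(406,207,.053);t=P(407,219,.089);s=P(408.5,311,.028);l=P(407,195,.089);f_=P(407,243,.089)
pd=P(416,198,.008)
print('body',b,'top',t,'tip',s,'line',l,f_,'pad',pd)
for a in (b,t): d=s-a;print(np.hypot(*d[:2]),np.degrees(np.arctan2(d[1],d[0])))
# teal mask centroid+spout refinement
c=im['color'].astype(int);m=(c[...,0]-c[...,2]>30)&(c[...,1]-c[...,2]>30);v,u=np.nonzero(m[100:200,230:330]);print('teal',(u.min()+230)/.7,(u.max()+231)/.7,(v.min()+100)/.7,(v.max()+101)/.7,m.sum())
# model overlay
best=None
from scipy.optimize import minimize
def cost(p,full=False):
    x,y=p
    th=np.linspace(0,2*np.pi,60);pts=[[x+.03*np.cos(a),y+.03*np.sin(a),h] for a in th for h in (.027,.053)]
    a=np.radians(5);ex=np.array([np.cos(a),np.sin(a),0]);ey=np.array([-ex[1],ex[0],0])
    pts+=[np.array([x,y,h])+sx*.023*ex+sy*.012*ey for sx in(-1,1) for sy in(-1,1) for h in(.053,.089)]
    q=np.array([proj(im,W,np.array(k),True) for k in pts]).astype(np.float32)
    k=np.zeros(m.shape,np.uint8);cv2.fillConvexPoly(k,(cv2.convexHull(q)*16).astype(np.int32),1,cv2.LINE_8,4)
    return (k[90:220,200:350]!=m[90:220,200:350]).sum()
r=min(((cost((b[0]+i*.001,b[1]+j*.001)),b[0]+i*.001,b[1]+j*.001) for i in range(-6,7) for j in range(-6,7)));print('fit',r)
```

```text
body [0.56114641 0.15056621 0.053     ] top [0.56630658 0.15081012 0.089     ] tip [0.64780221 0.16077429 0.028     ] line [0.55052134 0.14945929 0.089     ] [0.58225981 0.15218996 0.089     ] pad [0.5563142  0.15950552 0.008     ]
0.08725498482625699 6.71849430952303
0.08210251595965863 6.970743768440363
teal 365.7142857142857 445.7142857142857 165.71428571428572 244.2857142857143 2312
fit (np.int64(413), np.float64(0.5581464112193806), np.float64(0.15056621422440647))
```

Call:
send_rows([
  {"x": 0,"y": 0,"z": 0,"rx": 0,"ry": 0,"rz": -2,"grip": 1},
  {"x": 0.0026,"y": -0.012,"z": 0.02,"rx": 0,"ry": 0,"rz": 0,"grip": 1},
  {"x": 0.0026,"y": -0.012,"z": 0.02,"rx": 0,"ry": 0,"rz": 0,"grip": 1},
  {"x": 0.0026,"y": -0.012,"z": 0.02,"rx": 0,"ry": 0,"rz": 0,"grip": 1},
  {"x": 0.0026,"y": -0.012,"z": 0.02,"rx": 0,"ry": 0,"rz": 0,"grip": 1},
  {"x": 0,"y": 0,"z": 0.02,"rx": 0,"ry": 0,"rz": 0,"grip": 1},
  {"x": 0,"y": 0,"z": 0.02,"rx": 0,"ry": 0,"rz": 0,"grip": 1},
  {"x": 0,"y": 0,"z": 0,"rx": 0,"ry": 0,"rz": 0,"grip": 1},
])

```text
clock: 4.17
position: [0.5583, 0.1501, 0.1272]
tcp_rot: [-0.002, 0.664, 0.747, -0.003]
ft_force: [-0.7, -0.1, -0.5]
grip_width: 0.0856
```

```bash
python3 look.py w3 head_grip
```

```text
[0.5596 0.1502 0.1293] yaw 96.73 zax [-4.1e-03 -5.0e-04 -1.0e+00] [ 0.13  0.54  1.51  0.    1.1  -1.56] 4.2167 [-0.8 -0.1 -0.3] 0.08564889812511124
head_grip 0.9 [0.5563 0.1491 0.0502] [275. 223.]
```

View pics/w3.png

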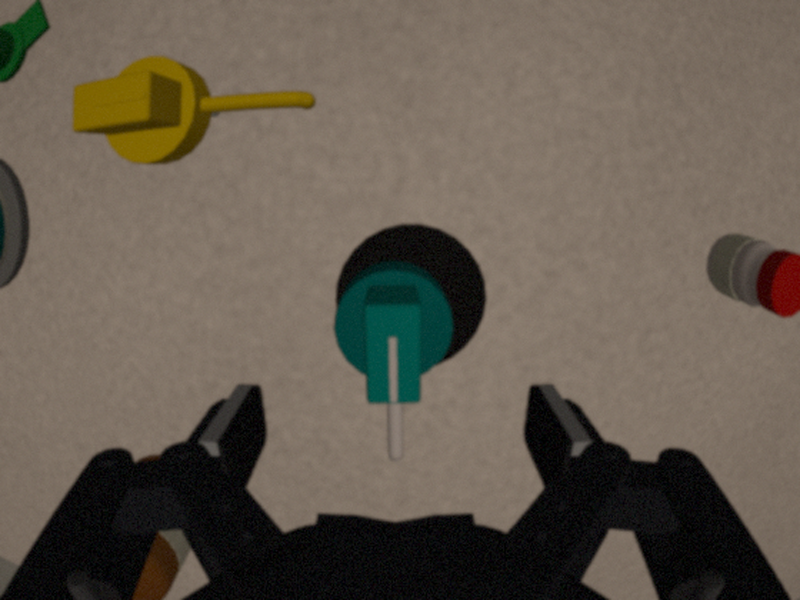

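The teal block is now square to the jaws. Its top-face corners are near (366,304), (420,304), (420,403) and (368,403).

Run:
```python
from h import *
z=np.load('w3.npz');im=dict(z);W=im['W']
s=state();M=np.linalg.inv(T(s['tcp_rot'],s['position']));print(s['position'])
P=lambda u,v,h:ray(im,W,u*.7,v*.7,h,True)
for n,a in dict(bl=P(366,304,.089),br=P(420,304,.089),fr=P(420,403,.089),fl=P(368,403,.089),ctr=(P(366,304,.089)+P(420,304,.089)+P(420,403,.089)+P(368,403,.089))/4,body=P(394,321,.053),tip=P(395,458,.028)).items():
    print(n,a.round(4),(M@np.r_[a,1])[:3].round(4))
```

```text
[0.56072475 0.15031004 0.13083643]
bl [0.5386 0.1364 0.089 ] [-0.0112 -0.0235  0.0419]
br [0.5361 0.1582 0.089 ] [ 0.0107 -0.0235  0.0419]
fr [0.581  0.1643 0.089 ] [0.0116 0.0218 0.0418]
fl [0.5837 0.1416 0.089 ] [-0.0113  0.0218  0.0418]
ctr [0.5599 0.1501 0.089 ] [-0.0001 -0.0008  0.0418]
body [0.5562 0.1499 0.053 ] [ 0.0001 -0.0045  0.0778]
tip [0.654  0.1619 0.028 ] [0.0005 0.0941 0.1028]
```

Call:
send_rows([
  {"x": 0,"y": -0.001,"z": 0.02,"rx": 0,"ry": 0,"rz": 0,"grip": 1},
  {"x": 0,"y": 0,"z": 0.02,"rx": 0,"ry": 0,"rz": 0,"grip": 1},
  {"x": 0,"y": 0,"z": 0.018,"rx": 0,"ry": 0,"rz": 0,"grip": 1},
  {"x": 0,"y": 0,"z": 0.01,"rx": 0,"ry": 0,"rz": 0,"grip": 1},
  {"x": 0,"y": 0,"z": 0.006,"rx": 0,"ry": 0,"rz": 0,"grip": 1},
  {"x": 0,"y": 0,"z": 0,"rx": 0,"ry": 0,"rz": 0,"grip": 1},
  {"x": 0,"y": 0,"z": 0,"rx": 0,"ry": 0,"rz": 0,"grip": 1},
  {"x": 0,"y": 0,"z": 0,"rx": 0,"ry": 0,"rz": 0,"grip": -1},
])

```text
clock: 4.93
position: [0.5607, 0.1503, 0.0581]
tcp_rot: [0.001, 0.664, 0.747, 0.001]
ft_force: [-0.0, -0.2, 0.0]
grip_width: 0.0756
```

Call:
send_rows([
  {"x": 0,"y": 0,"z": 0,"rx": 0,"ry": 0,"rz": 0,"grip": -1},
  {"x": 0,"y": 0,"z": 0,"rx": 0,"ry": 0,"rz": 0,"grip": -1},
  {"x": 0,"y": 0,"z": 0,"rx": 0,"ry": 0,"rz": 0,"grip": -1},
  {"x": 0,"y": 0,"z": 0,"rx": 0,"ry": 0,"rz": 0,"grip": -1},
  {"x": 0,"y": 0,"z": 0,"rx": 0,"ry": 0,"rz": 0,"grip": -1},
  {"x": 0,"y": 0,"z": 0,"rx": 0,"ry": 0,"rz": 0,"grip": -1},
  {"x": 0,"y": 0,"z": 0,"rx": 0,"ry": 0,"rz": 0,"grip": -1},
  {"x": 0,"y": 0,"z": 0,"rx": 0,"ry": 0,"rz": 0,"grip": -1},
])

```text
clock: 5.6
position: [0.56, 0.1503, 0.0572]
tcp_rot: [0.0, 0.664, 0.747, 0.0]
ft_force: [-1.1, -0.5, 4.5]
grip_width: 0.0229
```

```bash
python3 look.py w4
```

```text
[0.56   0.1503 0.0572] yaw 96.74 zax [ 7.e-04  2.e-04 -1.e+00] [ 0.13  0.63  1.58  0.    0.94 -1.56] 5.65 [-0.6 -0.9  5.7] 0.02351720350008215
```

Call:
send_rows([
  {"x": 0,"y": 0,"z": -0.01,"rx": 0,"ry": 0,"rz": 0,"grip": -1},
  {"x": 0,"y": 0,"z": -0.025,"rx": 0,"ry": 0,"rz": 0,"grip": -1},
  {"x": 0,"y": 0,"z": -0.035,"rx": 0,"ry": 0,"rz": 0,"grip": -1},
  {"x": 0,"y": 0,"z": -0.035,"rx": 0,"ry": 0,"rz": 0,"grip": -1},
  {"x": 0,"y": 0,"z": -0.035,"rx": 0,"ry": 0,"rz": 0,"grip": -1},
  {"x": 0,"y": 0,"z": -0.035,"rx": 0,"ry": 0,"rz": 0,"grip": -1},
  {"x": -0.018,"y": 0.0013,"z": -0.02,"rx": 0,"ry": 0,"rz": 0,"grip": -1},
  {"x": -0.03,"y": 0.0025,"z": 0,"rx": 0,"ry": 0,"rz": 0,"grip": -1},
])

```text
clock: 6.32
position: [0.5705, 0.105, 0.2576]
tcp_rot: [0.003, 0.663, 0.749, 0.004]
ft_force: [1.9, -1.0, -2.7]
grip_width: 0.0228
```

Call:
send_rows([
  {"x": -0.036,"y": 0.0025,"z": 0,"rx": 0,"ry": 0,"rz": 0,"grip": -1},
  {"x": -0.036,"y": 0.0025,"z": 0,"rx": 0,"ry": 0,"rz": 0,"grip": -1},
  {"x": -0.036,"y": 0.0025,"z": 0,"rx": 0,"ry": 0,"rz": 0,"grip": -1},
  {"x": -0.036,"y": 0.0025,"z": 0,"rx": 0,"ry": 0,"rz": 0,"grip": -1},
  {"x": -0.036,"y": 0.0025,"z": 0,"rx": 0,"ry": 0,"rz": 0,"grip": -1},
  {"x": -0.036,"y": 0.0025,"z": 0,"rx": 0,"ry": 0,"rz": 0,"grip": -1},
  {"x": -0.036,"y": 0.0025,"z": 0,"rx": 0,"ry": 0,"rz": 0,"grip": -1},
  {"x": -0.025,"y": 0.002,"z": 0,"rx": 0,"ry": 0,"rz": 0,"grip": -1},
])

```text
clock: 6.98
position: [0.6205, -0.1731, 0.2511]
tcp_rot: [-0.001, 0.665, 0.747, -0.001]
ft_force: [1.2, -0.5, -3.3]
grip_width: 0.023
```

Call:
send_rows([
  {"x": 0,"y": 0,"z": 0,"rx": 0,"ry": 0,"rz": 0,"grip": -1},
  {"x": 0,"y": 0,"z": 0,"rx": 0,"ry": 0,"rz": 0,"grip": -1},
  {"x": 0,"y": 0,"z": 0,"rx": 0,"ry": 0,"rz": 0,"grip": -1},
  {"x": 0,"y": 0,"z": 0,"rx": 0,"ry": 0,"rz": 0,"grip": -1},
  {"x": 0,"y": 0,"z": 0,"rx": 0,"ry": 0,"rz": 0,"grip": -1},
  {"x": 0,"y": 0,"z": 0,"rx": 0,"ry": 0,"rz": 0,"grip": -1},
  {"x": 0,"y": 0,"z": 0,"rx": 0,"ry": 0,"rz": 0,"grip": -1},
  {"x": 0,"y": 0,"z": 0,"rx": 0,"ry": 0,"rz": 0,"grip": -1},
])

```text
clock: 7.65
position: [0.6211, -0.1692, 0.252]
tcp_rot: [0.0, 0.664, 0.748, 0.0]
ft_force: [0.7, 0.9, -3.8]
grip_width: 0.0233
```

```bash
python3 look.py w5 collar cup_mouth station
```

```text
[ 0.6211 -0.1694  0.2519] yaw 96.77 zax [ 1.e-04  1.e-04 -1.e+00] [-0.39  0.56  1.12  0.    1.46 -2.07] 7.7 [-0.5  0.2 -3.5] 0.022907225923471584
collar 0.55 [ 0.535  -0.1733  0.0762] [282. 108.]
cup_mouth 0.85 [ 0.5932 -0.2228  0.0074] [234. 154.]
cup_mouth 0.7 [ 0.4183 -0.1581  0.0095] [306.  18.]
station 0.9 [ 0.5327 -0.1735  0.0743] [282. 106.]
station 0.68 [ 0.6059 -0.1732  0.282 ] [270. 276.]
```

View pics/w5.png

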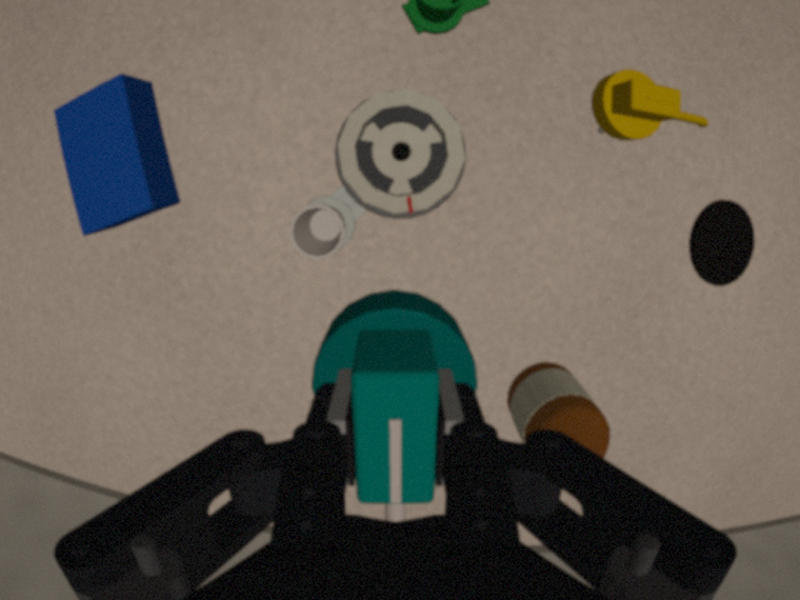

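The collar is near (402,150), with light slot gaps at about (401,187), (370,133) and (432,133). The red line is at (410,205) and the white cup at (322,226). Next I'll rectify the mouth plane for accurate angles.

```bash
cat > rect.py <<'E'
from h import *
import sys
from scipy.optimize import minimize
z=np.load(sys.argv[1]+'.npz');im=dict(z);W=im['W']
x0,y0=float(sys.argv[2]),float(sys.argv[3])
def samp(P): # Nx3 world -> gray/BGR
    c=(P-W[:3,3])@W[:3,:3];r=np.hypot(c[...,0],c[...,1]);k=np.arctan2(r,c[...,2])/r*f(im)
    return cv2.remap(im['color'],(c[...,0]*k+im['cx']).astype(np.float32),(c[...,1]*k+im['cy']).astype(np.float32),cv2.INTER_CUBIC)
def disc(x,y,h,r,n=180):
    a=np.linspace(0,2*np.pi,n,endpoint=False)
    return np.stack([x+np.multiply.outer(r,np.cos(a)),y+np.multiply.outer(r,np.sin(a)),np.full((len(r),n),h)],-1)
# outer rim: step at r=42mm at z=.075 ; ring inner 20mm
g=lambda x,y,h,r:samp(disc(x,y,h,np.array(r))).astype(float).mean(-1)
for nm,h,cost in [('seal',.067,lambda p:g(p[0],p[1],.067,[.002,.004,.006]).mean()-g(p[0],p[1],.067,[.0085,.010]).mean()),
  ('inner',.075,lambda p:g(p[0],p[1],.075,[.022,.025]).mean()-g(p[0],p[1],.075,[.016,.018]).mean())]:
    r=minimize(cost,[x0,y0],method='Nelder-Mead',options=dict(initial_simplex=[[x0,y0],[x0+.004,y0],[x0,y0+.004]]));print(nm,r.x.round(4),r.fun.round(1))
cx,cy=r.x
a=np.arange(0,360,1);G=samp(disc(cx,cy,.075,np.array([.0225,.0235,.0245,.0255]),360)).astype(float).mean(-1).mean(0)
thr=(np.percentile(G,5)+np.percentile(G,95))/2
hi=np.roll(G>thr,0);e=[i if i<180 else i-360 for i in a if hi[i]!=hi[i-1]];print('edges',e,thr)
Rd=samp(disc(cx,cy,.075,np.linspace(.031,.040,10),360)).astype(float).mean(0);red=Rd[:,2]-Rd[:,1];w=np.clip(red-red.max()*.3,0,None)
print('red',np.degrees(np.angle((w*np.exp(1j*np.radians(a))).sum())))
# rectified crop
n=560;X,Y=np.meshgrid(np.linspace(-.07,.07,n),np.linspace(-.07,.07,n)) # cols=-y, rows=-x (x up)
img=samp(np.stack([cx-Y,cy-X,np.full_like(X,.075)],-1));cv2.imwrite(f'pics/rect_{sys.argv[1]}.png',img)
# cup: mouth z .058
img2=samp(np.stack([cx-Y,cy-X,np.full_like(X,.058)],-1))
cv2.imwrite(f'pics/rect58_{sys.argv[1]}.png',img2)
cv2.imwrite(f'pics/rb_{sys.argv[1]}.png',cv2.resize(np.hstack([img,img2]),(800,400)))
E
python3 rect.py w5 .532 -.1735
python3 - <<'E'
from h import *
z=np.load('w5.npz');im=dict(z);W=im['W']
for n,u,v,h in [('c',402,150,.075),('rim',401,154,.075),('red',410,205,.075),('slot',401,187,.075),('cup',322,226,.058),('pl',401,152,.067)]:print(n,ray(im,W,u*.7,v*.7,h,True).round(4))
E
```

```text
seal [ 0.5329 -0.1752] -100.2
inner [ 0.5328 -0.1752] -60.7
edges [np.int64(21), np.int64(112), np.int64(142), np.int64(-129), np.int64(-99), np.int64(-9)] 90.45833333333333
red 15.771739800106507
c [ 0.5323 -0.1744  0.075 ]
rim [ 0.5351 -0.1747  0.075 ]
red [ 0.5693 -0.1644  0.075 ]
slot [ 0.5577 -0.172   0.075 ]
cup [ 0.5928 -0.2258  0.058 ]
pl [ 0.5334 -0.1748  0.067 ]
```

View pics/rb_w5.png

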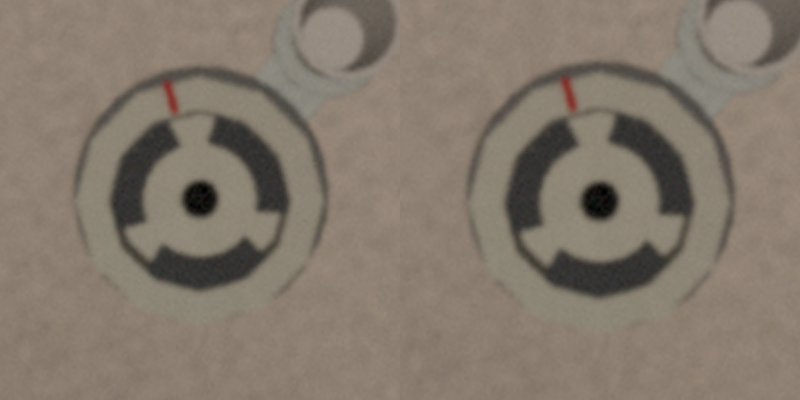

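Run:
```python
from h import *
z=np.load('w5.npz');im=dict(z);W=im['W'];C=np.array(im['tool_from_camera'])
P=lambda u,v,h:ray(im,C,u*.7,v*.7,h,True).round(4)
for h in(-.030,-.032,-.034):print(h,P(394,501,h),P(394,371,h),P(355,371,h),P(437,371,h))
print('body top z=+.004',P(394,291,.004+.026),P(394,310,.004),P(313,387,.006),P(476,387,.006))
M=(z['color'].astype(int)); m=(M[...,0]-M[...,2]>20)&(M[...,1]-M[...,2]>20)
v,u=np.nonzero(m);print(u.min()/.7,(u.max()+1)/.7,v.min()/.7)
# cup: rectified crop at z .058
n=600;X,Y=np.meshgrid(np.linspace(-.035,.035,n),np.linspace(-.035,.035,n))
Pw=np.stack([.594-Y,-.229-X,np.full_like(X,.058)],-1)
c=(Pw-W[:3,3])@W[:3,:3];r=np.hypot(c[...,0],c[...,1]);k=np.arctan2(r,c[...,2])/r*f(im)
img=cv2.remap(im['color'],(c[...,0]*k+im['cx']).astype(np.float32),(c[...,1]*k+im['cy']).astype(np.float32),cv2.INTER_CUBIC)
t,_=cam('top'),0
im2,W2=t;q=np.linalg.inv(W2);c=Pw@q[:3,:3].T+q[:3,3]
img2=cv2.remap(im2['color'],(c[...,0]/c[...,2]*f(im2)+im2['cx']).astype(np.float32),(c[...,1]/c[...,2]*f(im2)+im2['cy']).astype(np.float32),cv2.INTER_CUBIC)
for i in (img,img2):
  for a,col in((-40,(0,0,255)),(-45,(0,255,0))):
    a=np.radians(a);x,y=.5328+.085*np.cos(a),-.1752+.085*np.sin(a)
    cv2.circle(i,(int((-.229-y+.035)/.07*n),int((.594-x+.035)/.07*n)),int(.021/.07*n),col,1)
cv2.imwrite('pics/cup.png',cv2.resize(np.hstack([img,img2]),(800,400)))
```

```text
-0.03 [ 0.0002  0.0228 -0.03  ] [ 0.0003 -0.0223 -0.03  ] [-0.0101 -0.0223 -0.03  ] [ 0.0118 -0.0223 -0.03  ]
-0.032 [ 0.0002  0.0211 -0.032 ] [ 0.0003 -0.0233 -0.032 ] [-0.0099 -0.0232 -0.032 ] [ 0.0116 -0.0232 -0.032 ]
-0.034 [ 0.0002  0.0194 -0.034 ] [ 0.0003 -0.0242 -0.034 ] [-0.0098 -0.0241 -0.034 ] [ 0.0114 -0.0241 -0.034 ]
body top z=+.004 [ 0.0002 -0.0285  0.03  ] [ 0.0002 -0.0289  0.004 ] [-0.029   0.0008  0.006 ] [0.0297 0.0008 0.006 ]
55.714285714285715 475.7142857142857 7.142857142857143
```

View pics/cup.png

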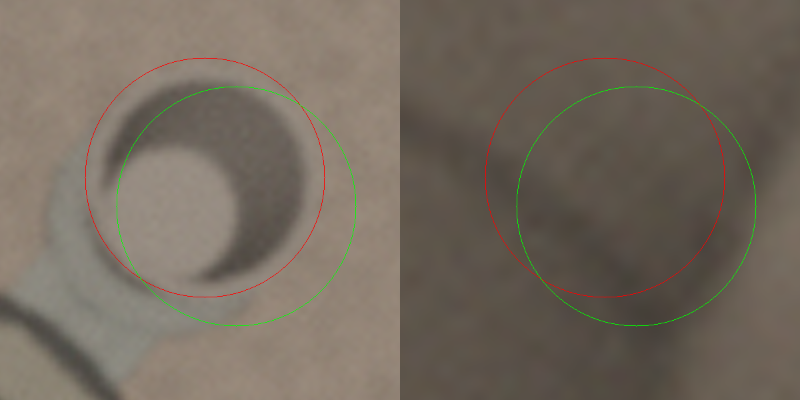

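Collar axis is (0.5328, −0.1752), the slot direction 6.4° and the cup direction −40.3° at about 85 mm. The head is centred on the tool at 6.8°, so it needs about 46.8° of screwing after insertion.

Call:
send_rows([
  {"x": 0.0012,"y": -0.0121,"z": 0,"rx": 0,"ry": 0,"rz": 0,"grip": -1},
  {"x": 0.0012,"y": -0.0221,"z": 0.005,"rx": 0,"ry": 0,"rz": 0,"grip": -1},
  {"x": 0.0012,"y": -0.0221,"z": 0.015,"rx": 0,"ry": 0,"rz": 0,"grip": -1},
  {"x": 0.0011,"y": -0.0221,"z": 0.02,"rx": 0,"ry": 0,"rz": 0,"grip": -1},
  {"x": 0,"y": -0.01,"z": 0.02,"rx": 0,"ry": 0,"rz": 0,"grip": -1},
  {"x": 0,"y": 0,"z": 0.02,"rx": 0,"ry": 0,"rz": 0.3,"grip": -1},
  {"x": 0,"y": 0,"z": 0.02,"rx": 0,"ry": 0,"rz": 0,"grip": -1},
  {"x": 0,"y": 0,"z": 0.012,"rx": 0,"ry": 0,"rz": 0,"grip": -1},
])

```text
clock: 8.57
position: [0.5317, -0.1753, 0.1381]
tcp_rot: [-0.001, 0.666, 0.746, -0.0]
ft_force: [0.3, 0.0, -3.0]
grip_width: 0.023
```

Call:
send_rows([
  {"x": 0,"y": 0,"z": 0,"rx": 0,"ry": 0,"rz": 0,"grip": -1},
  {"x": 0,"y": 0,"z": 0,"rx": 0,"ry": 0,"rz": 0,"grip": -1},
  {"x": 0,"y": 0,"z": 0,"rx": 0,"ry": 0,"rz": 0,"grip": -1},
  {"x": 0,"y": 0,"z": 0,"rx": 0,"ry": 0,"rz": 0,"grip": -1},
  {"x": 0,"y": 0,"z": 0,"rx": 0,"ry": 0,"rz": 0,"grip": -1},
  {"x": 0,"y": 0,"z": 0,"rx": 0,"ry": 0,"rz": 0,"grip": -1},
  {"x": 0,"y": 0,"z": 0,"rx": 0,"ry": 0,"rz": 0,"grip": -1},
  {"x": 0,"y": 0,"z": 0,"rx": 0,"ry": 0,"rz": 0,"grip": -1},
])

```text
clock: 9.23
position: [0.5328, -0.1755, 0.14]
tcp_rot: [0.0, 0.666, 0.746, 0.0]
ft_force: [-0.0, 0.3, -2.8]
grip_width: 0.023
```

```bash
python3 look.py w6
python3 - <<'E'
from h import *
im,W=cam('scene');a=im['color'][205:310,190:310];cv2.imwrite('pics/s6.png',cv2.resize(a,None,fx=5.5,fy=5.5,interpolation=cv2.INTER_CUBIC))
E
```

```text
[ 0.5328 -0.1755  0.14  ] yaw 96.44 zax [ 3.e-04 -1.e-04 -1.e+00] [-0.45  0.49  1.55  0.    1.09 -2.14] 9.2833 [-0.3 -0.8 -2.5] 0.023484909426441204
```

View pics/w6.png

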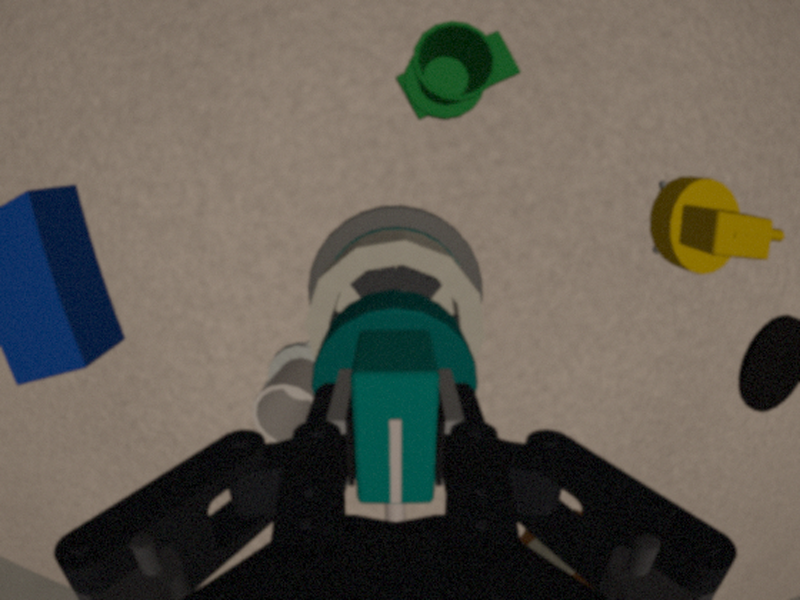

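The head hangs over the collar, with the rear ring segment symmetric about column 396. Descending slowly.

Call:
send_rows([
  {"x": 0,"y": 0,"z": 0.005,"rx": 0,"ry": 0,"rz": 0,"grip": -1},
  {"x": 0,"y": 0,"z": 0.005,"rx": 0,"ry": 0,"rz": 0,"grip": -1},
  {"x": 0,"y": 0,"z": 0.004,"rx": 0,"ry": 0,"rz": 0,"grip": -1},
  {"x": 0,"y": 0,"z": 0.003,"rx": 0,"ry": 0,"rz": 0,"grip": -1},
  {"x": 0,"y": 0,"z": 0.002,"rx": 0,"ry": 0,"rz": 0,"grip": -1},
  {"x": 0,"y": 0,"z": 0.002,"rx": 0,"ry": 0,"rz": 0,"grip": -1},
  {"x": 0,"y": 0,"z": 0,"rx": 0,"ry": 0,"rz": 0,"grip": -1},
  {"x": 0,"y": 0,"z": 0,"rx": 0,"ry": 0,"rz": 0,"grip": -1},
])

```text
clock: 10.0
position: [0.5327, -0.1755, 0.1187]
tcp_rot: [-0.0, 0.666, 0.746, 0.0]
ft_force: [0.8, 0.2, -1.8]
grip_width: 0.0233
```

Call:
send_rows([
  {"x": 0,"y": 0,"z": 0.001,"rx": 0,"ry": 0,"rz": 0,"grip": -1},
  {"x": 0,"y": 0,"z": 0.001,"rx": 0,"ry": 0,"rz": 0,"grip": -1},
  {"x": 0,"y": 0,"z": 0.001,"rx": 0,"ry": 0,"rz": 0,"grip": -1},
  {"x": 0,"y": 0,"z": 0.001,"rx": 0,"ry": 0,"rz": 0,"grip": -1},
  {"x": 0,"y": 0,"z": 0,"rx": 0,"ry": 0,"rz": 0,"grip": -1},
  {"x": 0,"y": 0,"z": 0,"rx": 0,"ry": 0,"rz": 0,"grip": -1},
  {"x": 0,"y": 0,"z": 0,"rx": 0,"ry": 0,"rz": 0,"grip": -1},
  {"x": 0,"y": 0,"z": 0,"rx": 0,"ry": 0,"rz": 0,"grip": -1},
])

```text
clock: 10.67
position: [0.5329, -0.1756, 0.1151]
tcp_rot: [0.0, 0.666, 0.746, 0.0]
ft_force: [0.1, 0.4, 3.1]
grip_width: 0.0232
```

Contact came at TCP z≈0.116 as predicted, so the pins are in the slots. Pressing to 53 mm.

Call:
send_rows([
  {"x": 0,"y": 0,"z": 0.001,"rx": 0,"ry": 0,"rz": 0,"grip": -1},
  {"x": 0,"y": 0,"z": 0.001,"rx": 0,"ry": 0,"rz": 0,"grip": -1},
  {"x": 0,"y": 0,"z": 0.001,"rx": 0,"ry": 0,"rz": 0,"grip": -1},
  {"x": 0,"y": 0,"z": 0.001,"rx": 0,"ry": 0,"rz": 0,"grip": -1},
  {"x": 0,"y": 0,"z": 0.001,"rx": 0,"ry": 0,"rz": 0,"grip": -1},
  {"x": 0,"y": 0,"z": 0.001,"rx": 0,"ry": 0,"rz": 0,"grip": -1},
  {"x": 0,"y": 0,"z": 0,"rx": 0,"ry": 0,"rz": 0,"grip": -1},
  {"x": 0,"y": 0,"z": 0,"rx": 0,"ry": 0,"rz": 0,"grip": -1},
])

```text
clock: 11.33
position: [0.5329, -0.1756, 0.1093]
tcp_rot: [0.0, 0.666, 0.746, 0.0]
ft_force: [-2.0, 1.3, 8.5]
grip_width: 0.023
```

Call:
send_rows([
  {"x": 0,"y": 0,"z": 0,"rx": 0,"ry": 0,"rz": 2,"grip": -1},
  {"x": 0,"y": 0,"z": 0,"rx": 0,"ry": 0,"rz": 2.5,"grip": -1},
  {"x": 0,"y": 0,"z": 0,"rx": 0,"ry": 0,"rz": 2.5,"grip": -1},
  {"x": 0,"y": 0,"z": 0,"rx": 0,"ry": 0,"rz": 2.5,"grip": -1},
  {"x": 0,"y": 0,"z": 0,"rx": 0,"ry": 0,"rz": 2.5,"grip": -1},
  {"x": 0,"y": 0,"z": 0,"rx": 0,"ry": 0,"rz": 2.5,"grip": -1},
  {"x": 0,"y": 0,"z": 0,"rx": 0,"ry": 0,"rz": 2.5,"grip": -1},
  {"x": 0,"y": 0,"z": 0,"rx": 0,"ry": 0,"rz": 0,"grip": -1},
])

```text
clock: 12.0
position: [0.5335, -0.1759, 0.1096]
tcp_rot: [0.001, 0.77, 0.638, 0.001]
ft_force: [-1.3, -0.1, 8.0]
grip_width: 0.0227
```

```bash
python3 look.py w7; python3 -c "
from h import *
print(state()['moment'])"
```

```text
[ 0.5335 -0.1759  0.1096] yaw 79.4 zax [ 0.0023 -0.001  -1.    ] [-0.45  0.53  1.59  0.    1.02 -1.84] 12.05 [-0.5  0.3  7.9] 0.023358039623135807
[ 0.04280269  0.17080333 -0.01404175]
```

Call:
send_rows([
  {"x": 0,"y": 0,"z": 0.0004,"rx": 0,"ry": 0,"rz": 3.5,"grip": -1},
  {"x": 0,"y": 0,"z": 0.0004,"rx": 0,"ry": 0,"rz": 4,"grip": -1},
  {"x": 0,"y": 0,"z": 0,"rx": 0,"ry": 0,"rz": 4,"grip": -1},
  {"x": 0,"y": 0,"z": 0,"rx": 0,"ry": 0,"rz": 4,"grip": -1},
  {"x": 0,"y": 0,"z": 0,"rx": 0,"ry": 0,"rz": 4,"grip": -1},
  {"x": 0,"y": 0,"z": 0,"rx": 0,"ry": 0,"rz": 4,"grip": -1},
  {"x": 0,"y": 0,"z": 0,"rx": 0,"ry": 0,"rz": 4,"grip": -1},
  {"x": 0,"y": 0,"z": 0,"rx": 0,"ry": 0,"rz": 2.2,"grip": -1},
])

```text
clock: 12.72
position: [0.5338, -0.1761, 0.109]
tcp_rot: [0.001, 0.908, 0.419, 0.001]
ft_force: [-0.1, 0.3, 8.3]
grip_width: 0.0233
```

Call:
send_rows([
  {"x": 0,"y": 0,"z": 0,"rx": 0,"ry": 0,"rz": 0,"grip": -1},
  {"x": 0,"y": 0,"z": 0,"rx": 0,"ry": 0,"rz": 0,"grip": -1},
  {"x": 0,"y": 0,"z": 0,"rx": 0,"ry": 0,"rz": 0,"grip": -1},
  {"x": 0,"y": 0,"z": 0,"rx": 0,"ry": 0,"rz": 0,"grip": -1},
  {"x": 0,"y": 0,"z": 0,"rx": 0,"ry": 0,"rz": 0,"grip": -1},
  {"x": 0,"y": 0,"z": 0,"rx": 0,"ry": 0,"rz": 0,"grip": -1},
  {"x": 0,"y": 0,"z": 0,"rx": 0,"ry": 0,"rz": 0,"grip": -1},
  {"x": 0,"y": 0,"z": 0,"rx": 0,"ry": 0,"rz": 0,"grip": -1},
])

```text
clock: 13.38
position: [0.5338, -0.1761, 0.109]
tcp_rot: [0.001, 0.907, 0.421, 0.001]
ft_force: [-0.6, -0.2, 9.1]
grip_width: 0.0232
```

```bash
python3 look.py w8
python3 - <<'E'
from h import *
im,W=cam('scene');a=im['color'][205:310,190:310];cv2.imwrite('pics/s8.png',cv2.resize(a,None,fx=5.5,fy=5.5,interpolation=cv2.INTER_CUBIC))
for n,p in [('cup',(.5973,-.2297,.058)),('tipexp',(.5328+.085*np.cos(np.radians(-40.3)),-.1752+.085*np.sin(np.radians(-40.3)),.081))]:print(n,((proj(im,W,p)-[190,205])*5.5).round())
E
```

```text
[ 0.5338 -0.1761  0.109 ] yaw 49.74 zax [ 0.0029 -0.0014 -1.    ] [-0.45  0.53  1.59  0.    1.02 -1.32] 13.4333 [ 0.  -0.5  8.6] 0.02335943201298022
cup [326. 399.]
tipexp [322. 356.]
```

View pics/s8.png

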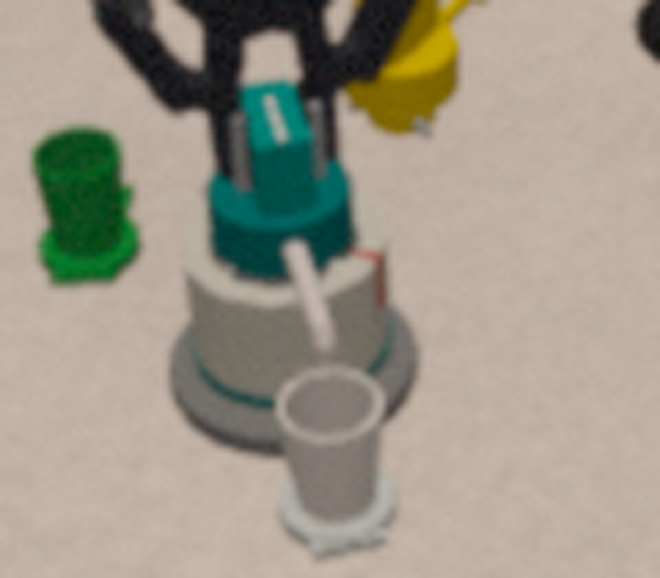

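The spout tip at (327,345) lines up with the cup mouth centre (330,403), matching the projected expectation. Releasing and backing off straight up.

Call:
send_rows([
  {"x": 0,"y": 0,"z": 0,"rx": 0,"ry": 0,"rz": 0,"grip": 1},
  {"x": 0,"y": 0,"z": 0,"rx": 0,"ry": 0,"rz": 0,"grip": 1},
  {"x": 0,"y": 0,"z": 0,"rx": 0,"ry": 0,"rz": 0,"grip": 1},
  {"x": 0,"y": 0,"z": 0,"rx": 0,"ry": 0,"rz": 0,"grip": 1},
  {"x": 0,"y": 0,"z": 0,"rx": 0,"ry": 0,"rz": 0,"grip": 1},
  {"x": 0,"y": 0,"z": 0,"rx": 0,"ry": 0,"rz": 0,"grip": 1},
  {"x": 0,"y": 0,"z": 0,"rx": 0,"ry": 0,"rz": 0,"grip": 1},
  {"x": 0,"y": 0,"z": 0,"rx": 0,"ry": 0,"rz": 0,"grip": 1},
])

```text
clock: 14.15
position: [0.5327, -0.1755, 0.1079]
tcp_rot: [-0.0, 0.907, 0.421, 0.0]
ft_force: [-0.3, -0.5, -0.2]
grip_width: 0.0856
```

Call:
send_rows([
  {"x": 0,"y": 0,"z": -0.005,"rx": 0,"ry": 0,"rz": 0,"grip": 1},
  {"x": 0,"y": 0,"z": -0.01,"rx": 0,"ry": 0,"rz": 0,"grip": 1},
  {"x": 0,"y": 0,"z": -0.02,"rx": 0,"ry": 0,"rz": 0,"grip": 1},
  {"x": 0,"y": 0,"z": -0.025,"rx": 0,"ry": 0,"rz": 0,"grip": 1},
  {"x": 0,"y": 0,"z": -0.025,"rx": 0,"ry": 0,"rz": 0,"grip": 1},
  {"x": 0,"y": 0,"z": -0.025,"rx": 0,"ry": 0,"rz": 0,"grip": 1},
  {"x": 0,"y": 0,"z": -0.025,"rx": 0,"ry": 0,"rz": 0,"grip": 1},
  {"x": 0,"y": 0.03,"z": -0.015,"rx": 0,"ry": 0,"rz": 0,"grip": 1},
])

```text
clock: 14.82
position: [0.5542, -0.1926, 0.2629]
tcp_rot: [0.001, 0.907, 0.421, 0.001]
ft_force: [2.4, -0.8, 0.8]
grip_width: 0.0854
```

Call:
send_rows([
  {"x": 0,"y": 0.03,"z": 0,"rx": 0,"ry": 0,"rz": 0,"grip": 1},
  {"x": 0,"y": 0.03,"z": 0,"rx": 0,"ry": 0,"rz": 0,"grip": 1},
  {"x": 0,"y": 0.02,"z": 0,"rx": 0,"ry": 0,"rz": 0,"grip": 1},
  {"x": 0,"y": 0,"z": 0,"rx": 0,"ry": 0,"rz": 0,"grip": 1},
  {"x": 0,"y": 0,"z": 0,"rx": 0,"ry": 0,"rz": 0,"grip": 1},
  {"x": 0,"y": 0,"z": 0,"rx": 0,"ry": 0,"rz": 0,"grip": 1},
  {"x": 0,"y": 0,"z": 0,"rx": 0,"ry": 0,"rz": 0,"grip": 1},
  {"x": 0,"y": 0,"z": 0,"rx": 0,"ry": 0,"rz": 0,"grip": 1},
])

```text
clock: 15.48
position: [0.6162, -0.2459, 0.2588]
tcp_rot: [0.0, 0.907, 0.421, 0.0]
ft_force: [-0.9, -0.2, -0.0]
grip_width: 0.0853
```

```bash
python3 look.py w9 head_grip
python3 - <<'E'
from h import *
z=np.load('w9.npz');im=dict(z);W=im['W']
a=im['color'];p=proj(im,W,(.56,-.2,.07),True).astype(int);x,y=np.clip(p-[80,60],0,[400,300]);print(x,y)
cv2.imwrite('pics/c9.png',cv2.resize(a[y:y+120,x:x+160],None,fx=5,fy=5,interpolation=cv2.INTER_CUBIC))
for q in [(.5973,-.2297,.058),(.5976,-.2302,.081),(.5328,-.1752,.143)]:print(((proj(im,W,q,True)-[x,y])*5).round())
E
```

```text
[ 0.6163 -0.246   0.2588] yaw 49.77 zax [ 6.e-04 -2.e-04 -1.e+00] [-0.5   0.59  1.04  0.    1.51 -1.36] 15.5333 [ 0.2  0.5 -0.5] 0.0853604519293303
head_grip 0.87 [ 0.5389 -0.1856  0.1047] [272.  94.]
195 61
[408. 525.]
[407. 545.]
[407.  74.]
```

View pics/c9.png

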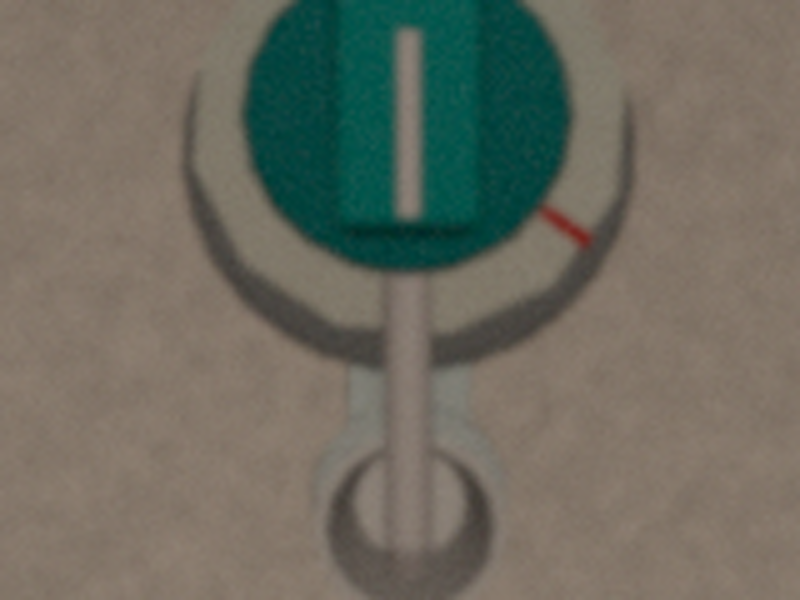

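The spout (column 408) stands over the middle of the cup (columns 328–492, centre 410), with the gripper clear. Handing in.

```bash
python3 -c "
from h import *
print(bot.finish_job())"
```

```text
the job is handed in; nothing more can be done
None
```

The teal head is screwed into the dosing base with its spout over the middle of the white cup. I've let go and handed the job in at about 15.5 s of the 54 s. I got no verdict back.

- **Pick and fit:** I gripped the head on its pad and lowered it over the collar. The pins dropped into the slots without touching the ring, and the stub met the seal about where the description predicted.
- **Press and screw:** I pressed with about 11 N and got head_grip to 53 mm above the mouth. I then turned the head 46.7° clockwise and released it.
- **Last checks:** In the final wrist picture the spout was at column 408 and the cup's centre at about 410, in a 5× enlarged crop. The scene camera agreed within about 1 pixel. The force reading was near zero after letting go. I touched none of the other things, but took no full picture of the bench at the end.
- **Not measured directly:** I didn't measure the head's height again after release. That the thread holds it is my reading of its angle and the press depth, and it sits upright in the last picture.
- **Disagreements along the way:** The networks also matched the yellow and green look-alikes, which I ruled out from the pictures. The first two move calls were refused for missing keys, and nothing moved.

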